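# Set the bench stirrer's speed dial one click on

### The arm

A 7-joint arm with a two-finger parallel gripper is mounted at the origin on the work surface. World frame = base frame: x ahead of the robot, y to its left, z up, the work surface at z = 0. Lengths are in m, angles in rad, forces in N, time in s.
With the tool pointing down it reaches from about 0.425 to 0.925 m from the base axis. Payload 6.8 kg.
Tool frame: the origin (TCP) lies between the finger pads; the fingertips stand r.tip_extent ahead of it and the grasp point (between the pads) lies 5 mm behind it (r.tip_extent is the distance from the TCP to the fingertips, in m); y points along the fingers, x is the direction in which the jaws open and shut, and the axes are right-handed (so a half turn about y gives the same grasp; the last joint's range is limited). The gripper opens to 85 mm and grips with 20 to 120 N. Pads are 22 mm wide; open, the fingers measure 114 mm over their backs; the gripper's body (76 mm by 85 mm) begins 54 mm behind the grasp point. The pads swing forward as they close: fully open they stand 13 mm farther back than shut.
Start: joints at [1.211, 0.477, 0.022, 1.555, -0.011, 1.109, -0.083], TCP at [0.168, -0.654, 0.245] pointing down, gripper open.
Joint ranges: [-2.96, 2.96], [-0.34, 2.1], [-1.41, 1.46], [0.24, 2.44], [-1.37, 4.51], [0.17, 1.92], [-2.96, 2.96]. Speed limits (rad/s): [2.39, 2.39, 3.14, 3.14, 3.14, 3.14, 3.14].

### API

Orientations are given as a rotation vector (axis times angle).
In Python, from bench import r gives the robot as it stands.
- The arm moves only by the tool send_rows, never from a script. Its argument "plan" is a list of rows, each a list of 5 numbers: the shift along the tool's x, y, z in cm, then the turn about the tool's y in degrees, then the opening, from 0 (shut) to 1 (fully open). In form: [[dx, dy, dz, spin, grip], ...]. A call has 1 to 12 rows; each row shifts and turns the commanded pose from where the row before left it, along the tool's axes as they then stand; what a row does not reach is not made up. A row lasts 1/8 s, in which the tool goes at most 62.5 mm and 10.7 degrees, less where a joint would pass 70% of its speed; a pose out of reach is approached as far as the arm can. A call is refused whole if a number of a shift passes 6.25 or a number of a turn 10.7, either way. A call with a gripper value outside its range is refused whole. The fingers move at their own pace and stop on an object; "force" is the grip in N (left out, the last holds). Time passes only in rows, so rows that do not move let the fingers close. It gives the time, the measured TCP pose, the force and the opening at its end, in the units of the state.
- r.get_obs(): the state, without advancing time (a new reading comes with each control period).
- r.grab_frame(name): name is "side" or "top"; returns a dict with "image" (384x512x3 uint8, red, green, blue), "camera_matrix" (3x3 intrinsics, pixels), "cam_to_world" (4x4, takes a point from camera to world coordinates). Camera axes: x right, y down, z forward; pixel columns grow to the right and rows downward; lengths in m; the calibration is good to about 2 mm. A picture is of the moment at which its call begins. There is no depth.
- r.hand_in(): hands the job in, once; it reports no verdict.
Trained networks look in the newest picture that a camera, given by its name, has taken for a name from the list of things; names that differ only in an ending like _2 or _b are one class to them, and where a whole thing is asked for, a point or a joint stands for the part that bears it (a point fixed in the world has none). Each returns a list of dicts, best first, with "p" (0 to 1); they miss things now and then, are a little off and sometimes report something else, mostly with a low value. They report only what shows in the picture. A call takes as long as a camera call.
- r.recognise(camera, target): "rect" ([left, top, right, bottom] in pixels, round what is visible of it).
The state is a dict: "clock": time; "joints": joint angles; "qvel": joint speeds; "tau": joint torques, N m; "tcp_pos": TCP position; "orientation": TCP orientation; "contact_force": force on the tool from outside, world axes, zero at the start; "moment": the same for the moment, N m; "grip_width": finger opening in m.
Only numpy, scipy, OpenCV 4.12 (cv2) and the standard library are available. Lean on these libraries where they do the work, as an engineer would, in place of code of your own. Each camera call takes 0.05 s, during which the arm holds its last target.

### The job

Switch the bench stirrer from off to its first speed: rub a fingertip along the knurled rim of its large dial to turn it clockwise (seen from above) by exactly one click, without running on to the second speed. Do not pinch the dial; leave the small plain knob at its setting and do not move the flask, jug or jar. Finish with the hand clear.

Things in the scene. Friction and masses are not known exactly. Their poses are not given: they have to be found in the camera images.
- stirrer: White bench stirrer fixed to the table, 260 x 400 mm, 60 mm high. Origin: centre of its underside, on the table. Its +y half has a 170 mm square steel plate (top at 68 mm) with the flask. The -y half is the control deck (top at 60 mm): large dial and small knob both 95 mm to -y of the origin, one 65 mm to -x, the other 65 mm to +x; which is which varies.
- dial_top (a point): Fixed point on the large dial's upright axis, at its top face, 95 mm above the table; axes parallel to the stirrer's, not turning. The dial is a black knurled upright cylinder, 60 mm in diameter, 30 mm high (underside 5 mm above the deck), with a metal disc and black pointer line on top. Its rubbery rim grips a fingertip well: about 6 N pressed on it is enough to turn it.
- dial (a joint): Angle of the large dial in rad, growing clockwise seen from above: 0 = off (start), 0.7 = first speed, 1.4 = second speed; stops just beyond both ends. Sprung detents draw it into the nearest of the three (tops between them at about 0.35 and 1.05) and, with friction, resist with up to about 0.05 N m, 2 N at the rim.
- dial_mark (a point): Outer end of the pointer line on the dial's top edge, 28 mm from the axis; turns with the dial. At off it points 0.7 rad anticlockwise (seen from above) of the stirrer's +x, at the first speed exactly along the stirrer's +x.
- dial_base: The large dial with the fixed round grey plate under it, 96 mm in diameter, 4 mm high; origin on the dial's axis at the deck's top, 60 mm above the table. Three white marks on the plate: short = off, middle-length = first speed, long = second speed.
- knob_mark (a point): End of the white line on top of the small plain knob (slightly conical, 34 mm in diameter at its foot, 28 mm high, top 93 mm above the table), 13 mm from its axis; turns with that knob, which turns easily and must be left as it is.
- knob_base: The small knob with its 50 mm round plate, fixed to the deck; origin on its axis at the deck's top.
- flask_mid (a point): Centre, half-way up, of a closed glass flask with white contents, 76 mm in diameter, 158 mm high, 0.45 kg, standing loose on the steel plate.
- jug_mid (a point): Centre, half-way up, of an empty clear plastic jug, 100 mm across the rim, 105 mm high, with a handle, standing loose on the table on the -y side of the stirrer.
- jar_mid (a point): Centre, half-way up, of a small closed jar, 56 mm in diameter, 70 mm high, standing loose on the table on the +x side of the stirrer.

How it is judged:
On the way:
1. the fingers turn the dial out of its off setting (contact force between the fingers and dial_base above 0.3 N and value of joint dial above 0.2 rad).
At the end, for the whole second after the job is handed in: The large dial rests in its first-speed detent (0.7 rad, within 0.15 rad), the small knob's mark is within 6 mm of where it was, and the flask, jug and jar are within 20 mm of where they were (value of joint dial between 0.55 and 0.85 rad and velocity of joint dial between -0.1 and 0.1 rad/s and distance of knob_mark from where it was at the start of the episode below 0.006 m and distance of each of flask_mid, jug_mid, jar_mid from where it was at the start of the episode below 0.02 m); the robot touches nothing.
It fails at once if the dial ran on past the first speed towards the second (value of joint dial above 1.05 rad).
It fails at once if the dial was straddled for a pinch (grasp point within 15 mm of its axis and less than 10 mm above its top) (horizontal distance between the grasp point and dial_top below 0.015 m and z of the grasp point in the frame of dial_top below 0.01 m).
It fails at once if the small knob was turned (its mark moved over 6 mm) (distance of knob_mark from where it was at the start of the episode above 0.006 m).
It fails at once if the flask, jug or jar was moved over 20 mm, lifted or tipped (distance of any of flask_mid, jug_mid, jar_mid from where it was at the start of the episode above 0.02 m).
It also fails if it takes over 40 s, if anything falls off the work surface, if the arm or the gripper's body presses on something with over 40 N, if the wrist force passes 120 N, or if a joint passes its speed limit or range.

## Working session

There is one attempt and no reset: what is moved stays moved. The work goes in short steps, Python scripts to look and compute and a tool call to move; the robot and the scene stay as the last step left them, time stands still between calls to the robot, and variables do not carry over. Pictures are saved under pics/ and viewed, and the job is handed in when it is done.

Besides the shell and the picture viewer there is one more tool, called after "Request:" in YAML: its name, and indented under it one key for each argument. send_rows: Moves the arm, as the interface text tells. Its arguments: {"type":"object","properties":{"plan":{"type":"array","items":{"type":"array","items":{"type":"number"}}},"force":{"type":"number"}},"required":["plan"]}

```bash
ls; mkdir -p pics
python3 - <<'E'
from bench import r
import cv2,numpy as np
o=r.get_obs(); print(o, r.tip_extent)
for c in("side","top"):
    f=r.grab_frame(c); cv2.imwrite(f"pics/{c}0.png",f["image"][:,:,::-1]); print(c,f["camera_matrix"],f["cam_to_world"])
    for t in("stirrer","dial_base","dial_mark","knob_base","knob_mark","flask_mid","jug_mid","jar_mid"):
        print(t,[(np.round(d["rect"],1).tolist(),round(d["p"],2)) for d in r.recognise(c,t)[:3]])
E
```

```text
pics
{'clock': 0.0, 'joints': array([ 1.21089671,  0.47781303,  0.02232246,  1.55645821, -0.01148974,
        1.10926784, -0.08310447]), 'qvel': array([-6.88036708e-06, -3.10753231e-04,  9.90226756e-04,  9.09434586e-04,
       -1.23603870e-05,  1.79230072e-03, -1.24469077e-03]), 'tau': array([ 5.57537132e-04, -5.96438920e+01,  1.60790998e+00, -2.81190044e+01,
        1.24860794e-02,  9.21176921e-03, -4.13003050e-06]), 'tcp_pos': array([ 0.16802968, -0.65317154,  0.24431382]), 'orientation': array([-1.31682839,  1.02281261, -1.02028357]), 'contact_force': array([-0.31834803, -1.3912949 ,  0.5102249 ]), 'moment': array([ 0.01639066, -0.00714653,  0.02615739]), 'grip_width': 0.08578008585206218} 0.014
side [[360.64540355   0.         255.6800512 ]
 [  0.         360.64540355 189.70774827]
 [  0.           0.           1.        ]] [[ 0.70766418 -0.53144117  0.46559822  0.16988289]
 [-0.70651648 -0.5259385   0.47352208 -0.45253906]
 [-0.0067731  -0.66404743 -0.74765978  0.8293738 ]
 [ 0.          0.          0.          1.        ]]
stirrer [([141.0, 135.8, 293.7, 264.6], 0.75)]
dial_bas
[... 317 characters left out ...]
.         264.76183402]
 [  0.         409.7917936  195.97510786]
 [  0.           0.           1.        ]] [[-0.0196386  -0.99410074  0.10666793  0.52759907]
 [-0.99952986  0.02203361  0.02132092 -0.0174399 ]
 [-0.02354542 -0.10619907 -0.99406608  1.07477354]
 [ 0.          0.          0.          1.        ]]
stirrer [([132.8, 169.0, 292.8, 274.6], 0.81)]
dial_base []
dial_mark [([236.9, 236.6, 261.2, 262.7], 0.66)]
knob_base [([234.7, 231.7, 271.6, 268.8], 0.61), ([245.7, 186.4, 261.9, 202.5], 0.5)]
knob_mark [([247.8, 186.1, 257.5, 203.6], 0.57)]
flask_mid [([135.0, 194.4, 177.5, 232.6], 0.62)]
jug_mid [([330.8, 183.7, 385.2, 226.0], 0.89)]
jar_mid [([235.4, 136.1, 259.3, 159.8], 0.57)]
```

Run:
```python
import cv2
for c,(x0,y0,x1,y1) in dict(side=(120,90,370,300),top=(110,110,410,300)).items():
    i=cv2.imread(f"pics/{c}0.png"); s=800/(x1-x0); s=min(s,600/(y1-y0))
    cv2.imwrite(f"pics/{c}0c.png",cv2.resize(i[y0:y1,x0:x1],None,fx=s,fy=s,interpolation=cv2.INTER_CUBIC)); print(s)
```

```text
2.857142857142857
2.6666666666666665
```

View pics/side0.png

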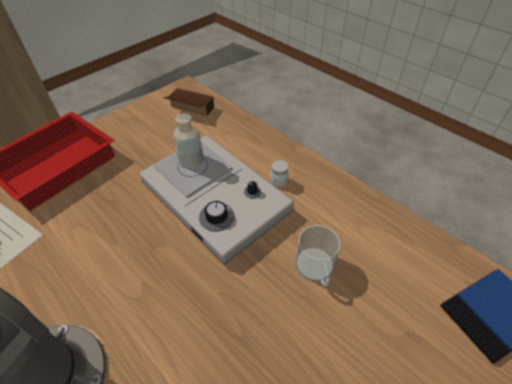

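View pics/top0.png

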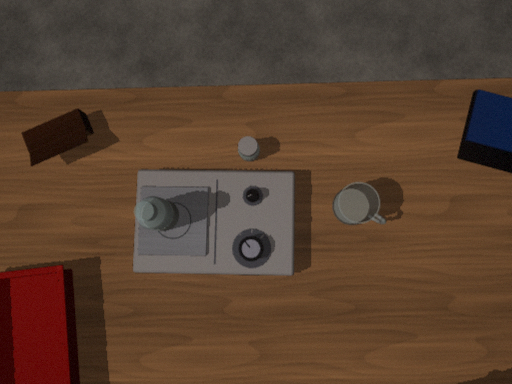

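View pics/side0c.png

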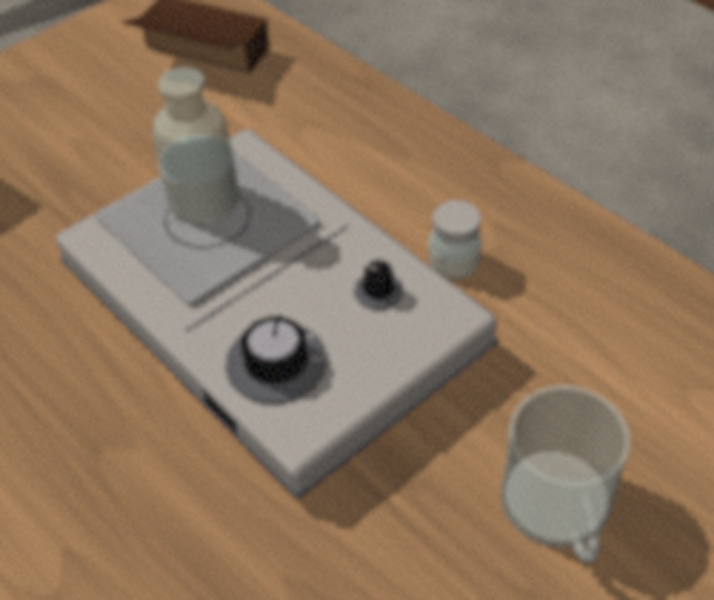

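View pics/top0c.png

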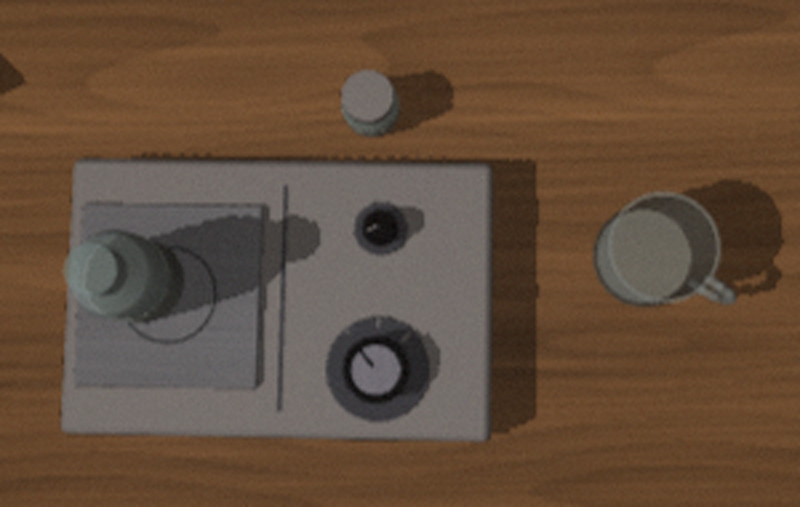

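```bash
cat > h.py <<'E'
from bench import r
import cv2,numpy as np
from scipy.spatial.transform import Rotation as R
K={'side':(np.array([[360.64540355,0,255.6800512],[0,360.64540355,189.70774827],[0,0,1]]),np.array([[0.70766418,-0.53144117,0.46559822,0.16988289],[-0.70651648,-0.5259385,0.47352208,-0.45253906],[-0.0067731,-0.66404743,-0.74765978,0.8293738]])),
'top':(np.array([[409.7917936,0,264.76183402],[0,409.7917936,195.97510786],[0,0,1]]),np.array([[-0.0196386,-0.99410074,0.10666793,0.52759907],[-0.99952986,0.02203361,0.02132092,-0.0174399],[-0.02354542,-0.10619907,-0.99406608,1.07477354]]))}
def px2w(c,u,v,z):
    k,T=K[c]; d=T[:,:3]@np.linalg.solve(k,[u,v,1.]); o=T[:,3]; return o+d*(z-o[2])/d[2]
def w2px(c,p):
    k,T=K[c]; q=k@(T[:,:3].T@(np.asarray(p)-T[:,3])); return q[:2]/q[2]
def snap(c,name,box=None):
    f=r.grab_frame(c); i=f["image"][:,:,::-1]
    if box:
        x0,y0,x1,y1=box; s=min(800/(x1-x0),600/(y1-y0)); i=cv2.resize(i[y0:y1,x0:x1],None,fx=s,fy=s,interpolation=cv2.INTER_CUBIC)
    cv2.imwrite(f"pics/{name}.png",i)
E
python3 - <<'E'
from h import *
o=r.get_obs(); print(R.from_rotvec(o["orientation"]).as_matrix().round(3))
t=lambda x,y:(110+x/2.6667,110+y/2.6667)
s=lambda x,y:(120+x/2.8571,90+y/2.8571)
print("dial top",px2w('top',*t(375,369),.095),px2w('side',*s(275,340),.095))
print("plate",px2w('top',*t(379,369),.064))
print("knob plate top/side",px2w('top',*t(380,228),.061),px2w('side',*s(379,287),.061))
print("corners",[px2w('top',*t(*p),.06).round(4) for p in((75,160),(490,165),(489,440),(62,432))])
print("corners side",[px2w('side',*s(*p),.06).round(4) for p in((60,240),(247,130),(495,322),(298,475))])
print("flask",px2w('top',*t(97,272),.226))
print("jar",px2w('top',*t(368,95),.07),"jug",px2w('top',*t(660,248),.105))
E
```

```text
[[ 0.249  0.     0.968]
 [-0.968 -0.     0.249]
 [ 0.    -1.     0.   ]]
dial top [0.50836476 0.03960847 0.095     ] [0.50757727 0.03797932 0.095     ]
plate [0.50768573 0.0377358  0.064     ]
knob plate top/side [0.63825128 0.03482654 0.061     ] [0.64032199 0.03822216 0.061     ]
corners [array([0.7096, 0.323 , 0.06  ]), array([ 0.6955, -0.0694,  0.06  ]), array([ 0.4413, -0.0616,  0.06  ]), array([0.4555, 0.3317, 0.06  ])]
corners side [array([0.453 , 0.3217, 0.06  ]), array([0.7037, 0.3193, 0.06  ]), array([ 0.6881, -0.073 ,  0.06  ]), array([ 0.4406, -0.0651,  0.06  ])]
flask [0.59049859 0.24876514 0.226     ]
jar [0.76300556 0.04356282 0.07      ] jug [ 0.61010912 -0.21551128  0.105     ]
```

Request:
send_rows:
  plan:
    - [-2.9,0,3.7,0,0]
    - [-2.9,0,3.7,0,0]
    - [-2.9,0,3.7,0,0]
    - [-2.9,0,3.7,0,0]
    - [-2.9,0,3.7,0,0]
    - [-2.9,0,3.7,0,0]
    - [-2.9,0,3.7,0,0]
    - [-2.9,0,3.7,0,0]
    - [0,0,0,-10,0]
    - [0,0,0,-10,0]
    - [0,0,0,-10,0]
    - [0,0,0,-10,0]
  force: 30

```text
clock: 2.4
tcp_pos: [0.3971, -0.3553, 0.2455]
orientation: [-1.517, 0.481, -0.482]
contact_force: [-0.8, -0.5, 0.0]
grip_width: 0.0004
```

Request:
send_rows:
  plan:
    - [0,0,0,-8.4,0]
    - [0,0,0,-8.4,0]
    - [0,0,0,-8.4,0]
    - [0,0,0,-8.4,0]
    - [1.2,0,5.8,0,0]
    - [1.2,0,5.8,0,0]
    - [1.2,0,5.8,0,0]
    - [1.2,0,5.8,0,0]
    - [1.2,0,5.8,0,0]
    - [1.2,0,5.8,0,0]
    - [1.2,0,5.8,0,0]
    - [1.2,0,5.8,0,0]

```text
clock: 3.9
tcp_pos: [0.5094, 0.1067, 0.2456]
orientation: [-1.571, 0.027, -0.028]
contact_force: [0.8, -0.7, -0.1]
grip_width: 0.0002
```

Run:
```python
from h import *
o=r.get_obs(); print(o["tcp_pos"],R.from_rotvec(o["orientation"]).as_matrix().round(3),r.tip_extent,o["contact_force"],o["joints"].round(2))
snap("side","side1",(120,60,320,210)); snap("top","top1")
```

```text
[0.50942777 0.1067415  0.24564921] [[ 0.999  0.001  0.035]
 [-0.035 -0.     0.999]
 [ 0.001 -1.    -0.   ]] 0.014 [ 0.80000121 -0.7024657  -0.14859368] [ 0.21  0.28 -0.63  1.89  0.2   1.03 -0.54]
```

View pics/side1.png

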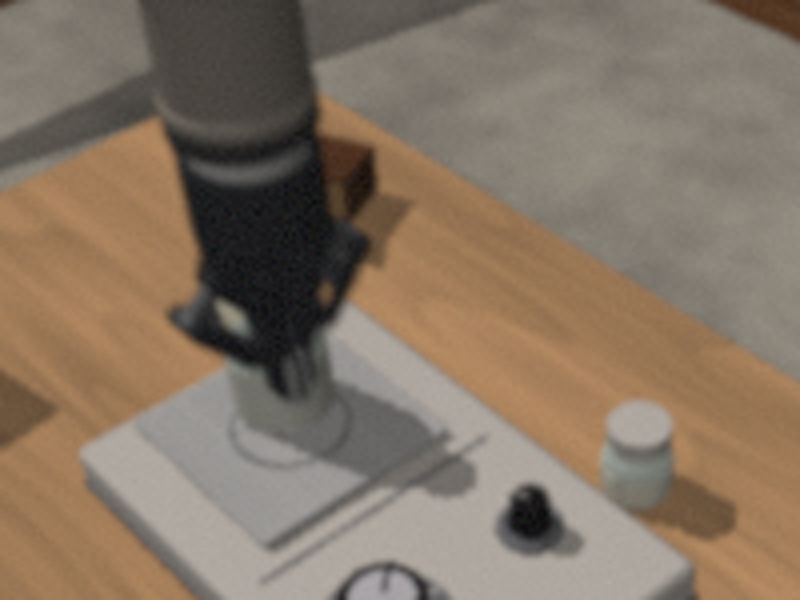

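Run:
```python
from h import *
p=r.get_obs()["tcp_pos"]
for d in(0,.014,.027): print(d,(w2px('side',p-[0,0,d])-[120,60])*4, w2px('top',p-[0,0,d]))
```

```text
0 [282.66012947 367.19542439] [209.82909629 250.1433771 ]
0.014 [285.93730764 384.38819785] [210.90202504 249.97093284]
0.027 [288.91075952 399.98755858] [211.86690696 249.81585417]
```

View pics/top1.png

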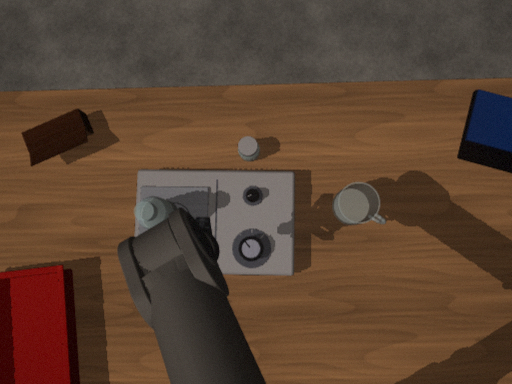

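Request:
send_rows:
  plan:
    - [-1.0,0,-0.6,0,0]
    - [0,4,0,0,0]
    - [0,4,0,0,0]
    - [0,4,0,0,0]
    - [0,3,0,0,0]
    - [0,0,0,0,0]
    - [0,0,0,0,0]

```text
clock: 4.88
tcp_pos: [0.4992, 0.0984, 0.0965]
orientation: [-1.571, 0.027, -0.029]
contact_force: [-0.2, 0.7, 0.1]
grip_width: 0.0001
```

Run:
```python
from h import *
o=r.get_obs(); print(o["tcp_pos"],o["contact_force"])
snap("side","side2",(160,130,280,220))
p=o["tcp_pos"]
for d in(0,.014): print((w2px('side',p-[0,0.011,d])-[160,130])*6.667)
```

```text
[0.499244   0.09838373 0.09648062] [-0.17276948  0.7059836   0.10882292]
[277.54244757 467.6024881 ]
[281.6770121  489.95568373]
```

View pics/side2.png

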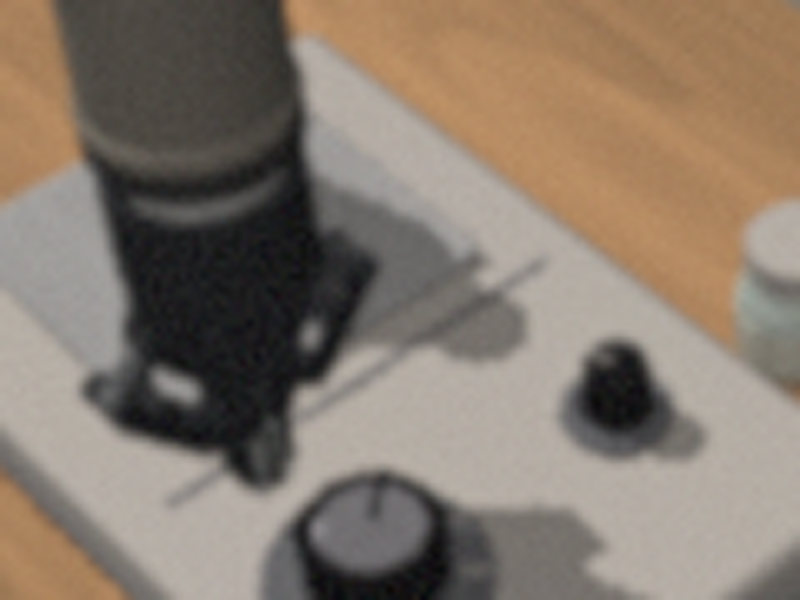

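Request:
send_rows:
  plan:
    - [0,0.9,0,0,0]
    - [0,0,-0.5,0,0]
    - [0,0,-0.5,0,0]
    - [0,0,-0.4,0,0]
    - [0,0,0,0,0]

```text
clock: 5.55
tcp_pos: [0.4983, 0.0849, 0.0864]
orientation: [-1.571, 0.028, -0.028]
contact_force: [0.1, -0.2, -0.4]
grip_width: 0.0001
```

Request:
send_rows:
  plan:
    - [0,0,-0.1,0,0]
    - [0,0,0,0,0]

```text
clock: 5.8
tcp_pos: [0.4983, 0.0846, 0.0864]
orientation: [-1.571, 0.027, -0.027]
contact_force: [-0.4, 0.3, 0.1]
grip_width: 0.0003
```

Request:
send_rows:
  plan:
    - [0,0,-0.1,0,0]
    - [0,0,0,0,0]

```text
clock: 6.05
tcp_pos: [0.4982, 0.0835, 0.0863]
orientation: [-1.571, 0.027, -0.027]
contact_force: [0.6, -0.4, -0.7]
grip_width: -0.0
```

Request:
send_rows:
  plan:
    - [0,0,-0.1,0,0]
    - [0,0,0,0,0]

```text
clock: 6.3
tcp_pos: [0.4982, 0.0824, 0.0863]
orientation: [-1.571, 0.027, -0.027]
contact_force: [0.3, -0.7, 0.6]
grip_width: -0.0002
```

Request:
send_rows:
  plan:
    - [0,0,-0.1,0,0]
    - [0,0,0,0,0]

```text
clock: 6.55
tcp_pos: [0.4981, 0.0814, 0.0863]
orientation: [-1.571, 0.027, -0.027]
contact_force: [0.4, 0.3, -0.2]
grip_width: -0.0001
```

Request:
send_rows:
  plan:
    - [0,0,-0.1,0,0]
    - [0,0,0,0,0]

```text
clock: 6.8
tcp_pos: [0.4982, 0.0805, 0.0863]
orientation: [-1.57, 0.027, -0.027]
contact_force: [-0.0, 1.1, -0.5]
grip_width: 0.0001
```

Request:
send_rows:
  plan:
    - [0,0,-0.1,0,0]
    - [0,0,0,0,0]

```text
clock: 7.05
tcp_pos: [0.4982, 0.0804, 0.0864]
orientation: [-1.569, 0.026, -0.027]
contact_force: [-0.7, 3.4, -1.0]
grip_width: -0.0001
```

Request:
send_rows:
  plan:
    - [0,0,-0.1,0,0]
    - [0,0,0,0,0]

```text
clock: 7.3
tcp_pos: [0.4981, 0.0802, 0.0864]
orientation: [-1.568, 0.025, -0.026]
contact_force: [-0.4, 6.2, -1.2]
grip_width: 0.0003
```

Request:
send_rows:
  plan:
    - [0,0,-0.1,0,0]
    - [0,0,0,0,0]
    - [0.2,0,0,0,0]
    - [0.2,0,0,0,0]
    - [0,0,0,0,0]

```text
clock: 7.92
tcp_pos: [0.502, 0.0804, 0.0865]
orientation: [-1.567, 0.025, -0.026]
contact_force: [-1.5, 9.1, -0.3]
grip_width: 0.0002
```

Run:
```python
from h import *
o=r.get_obs(); print(o["tcp_pos"],o["contact_force"])
snap("side","side3",(160,150,260,225))
```

```text
[0.50198788 0.08038613 0.0865083 ] [-1.45961751  9.14241506 -0.2743212 ]
```

View pics/side3.png

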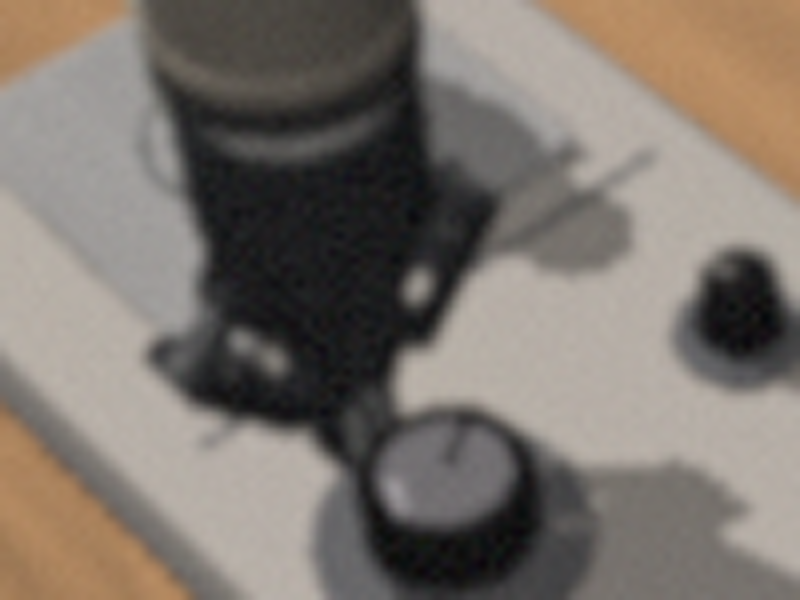

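Request:
send_rows:
  plan:
    - [0.2,0,0,0,0]
    - [0.2,0,0,0,0]
    - [0.2,0,0,0,0]
    - [0.2,0,0,0,0]
    - [0,0,0,0,0]

```text
clock: 8.6
tcp_pos: [0.5107, 0.0802, 0.0865]
orientation: [-1.566, 0.024, -0.027]
contact_force: [1.4, 9.6, -3.8]
grip_width: 0.0002
```

Run:
```python
from h import *
o=r.get_obs(); print(o["tcp_pos"],o["contact_force"])
snap("side","side4",(160,150,260,225))
c=np.array([.5078,.0393,.095])
for a in(0,.35,.7,1.05):
    t=.7-a-.03; print(a,(w2px('side',c+.028*np.array([np.cos(t),np.sin(t),0]))-[160,150])*8,(w2px('side',c)-[160,150])*8)
```

```text
[0.5106604  0.08018243 0.08654977] [ 1.37301502  9.57182484 -3.78294405]
0 [463.7725726  403.78971684] [447.87446239 469.39734563]
0.35 [491.3614215  410.15236377] [447.87446239 469.39734563]
0.7 [513.91589562 423.64229133] [447.87446239 469.39734563]
1.05 [528.74633689 442.77144897] [447.87446239 469.39734563]
```

View pics/side4.png

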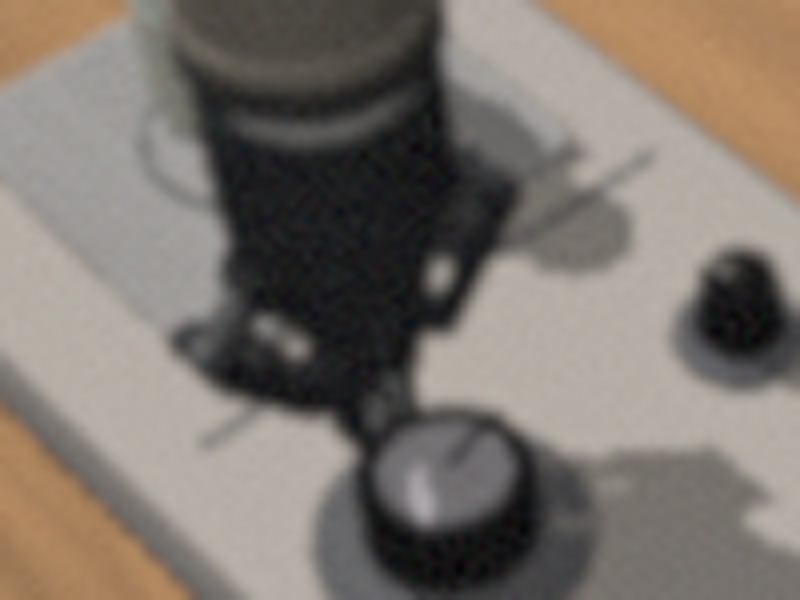

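Request:
send_rows:
  plan:
    - [0.2,0,0,0,0]
    - [0.2,0,0,0,0]
    - [0.2,0,0,0,0]
    - [0.2,0,0,0,0]
    - [0,0,0,0,0]

```text
clock: 9.28
tcp_pos: [0.5189, 0.0795, 0.0866]
orientation: [-1.567, 0.024, -0.027]
contact_force: [2.0, 8.9, -3.7]
grip_width: -0.0001
```

Run:
```python
from h import *
o=r.get_obs(); print(o["tcp_pos"],o["contact_force"])
snap("side","side5",(160,150,260,225))
```

```text
[0.51888917 0.07954794 0.08658599] [ 2.01447545  8.88330874 -3.70553455]
```

View pics/side5.png

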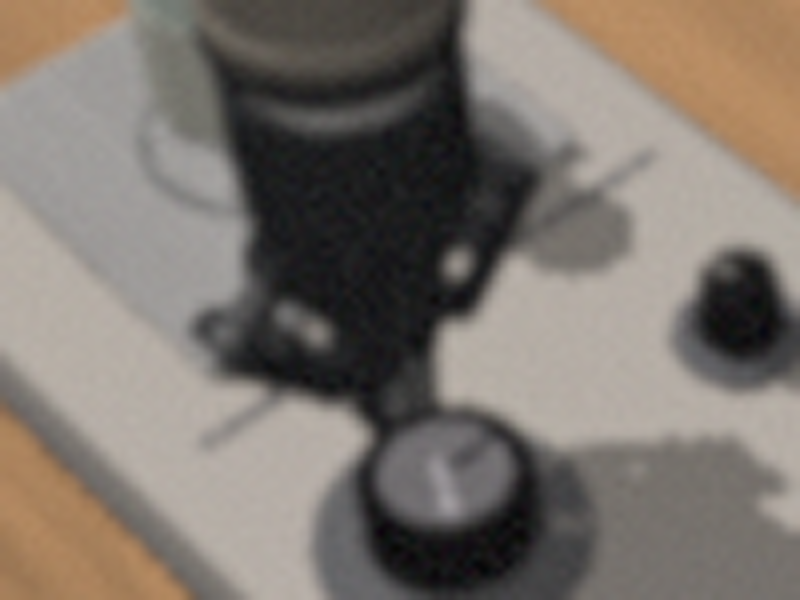

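Request:
send_rows:
  plan:
    - [0,0,0.5,0,0]
    - [0,0,0.8,0,0]
    - [0,0,0.8,0,0]
    - [0,-4,0,0,0]
    - [0,-4,0,0,0]
    - [0,-4,0,0,0]
    - [0,-4,0,0,0]
    - [0,0,-4,0,0]
    - [0,0,-5,0,0]
    - [0,0,-5,0,0]
    - [0,0,-5,0,0]
    - [0,0,0,0,0]

```text
clock: 10.82
tcp_pos: [0.5115, -0.0969, 0.246]
orientation: [-1.572, 0.034, -0.032]
contact_force: [-0.4, 1.1, 1.4]
grip_width: 0.0004
```

Request:
send_rows:
  plan:
    - [-1.0,0,-5,0,0]
    - [-1.0,0,-5,0,0]
    - [-1.0,0,-5,0,0]
    - [-1.0,0,-5,0,0]
    - [0,0,0,0,0]
    - [0,0,0,0,0]

```text
clock: 11.58
tcp_pos: [0.4659, -0.2891, 0.2462]
orientation: [-1.57, 0.026, -0.026]
contact_force: [0.0, 0.8, -0.6]
grip_width: -0.0001
```

Run:
```python
from h import *
o=r.get_obs(); print(o["tcp_pos"],o["contact_force"],o["qvel"].round(3))
snap("side","side6",(120,90,370,300)); snap("side","side6d",(160,150,260,225)); snap("top","top6",(110,110,410,300))
```

```text
[ 0.46593501 -0.2890636   0.24624079] [ 0.02183787  0.77566255 -0.58607334] [-0.014 -0.006 -0.017  0.004  0.001 -0.002  0.004]
```

View pics/side6d.png

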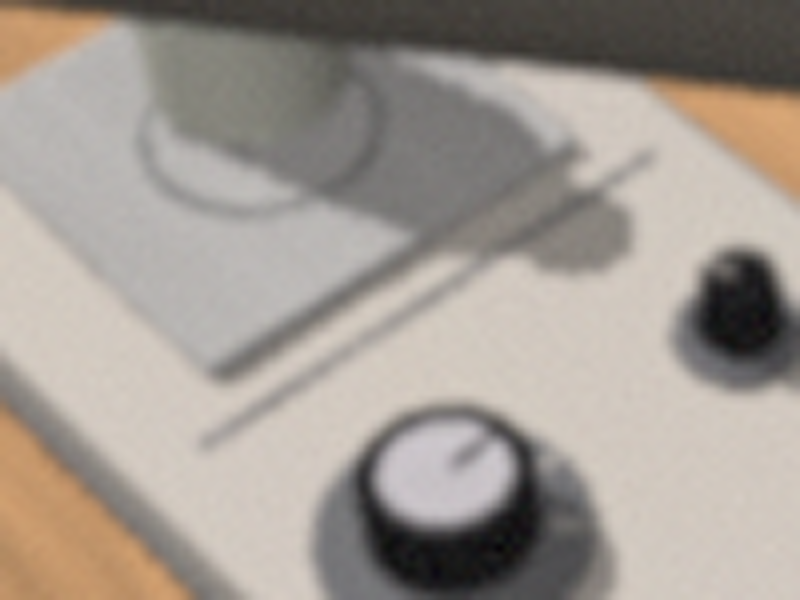

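View pics/top6.png

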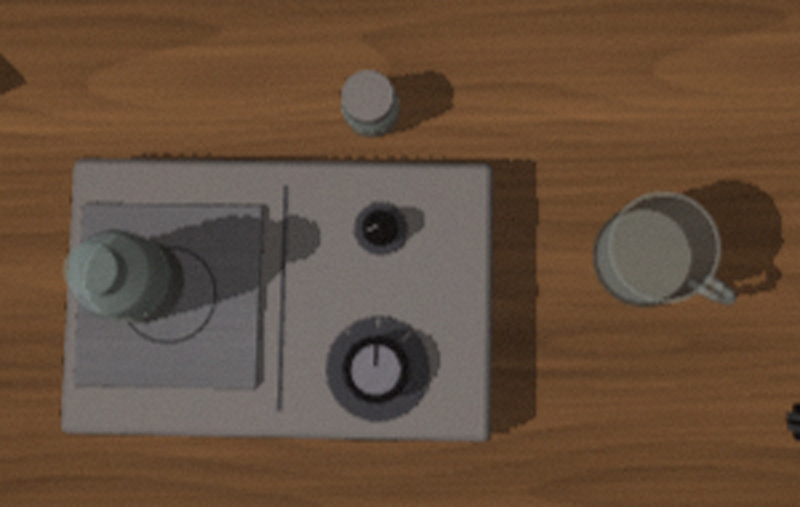

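View pics/side6.png

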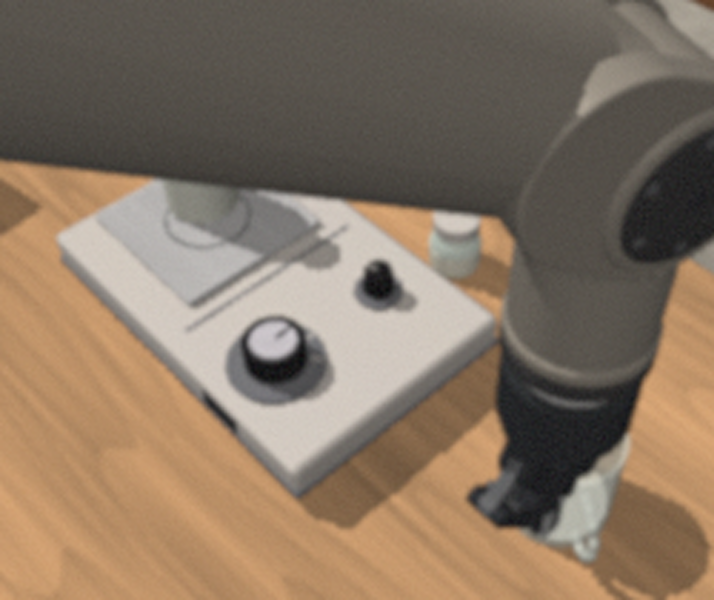

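The top view shows the pointer at crop (375,345)-(376,366), in line with the first-speed mark at (378,322). The knob, flask, jug and jar sit where they were in the first picture. The hand is clear of everything, so I'm handing in.

```bash
python3 -c "
from bench import r
print(r.hand_in())"
```

```text
the job is handed in; nothing more can be done
None
```

The dial now rests at its first speed, and the job was handed in at about 12 s on the clock; no verdict was reported.

- **What I did:** I shut the gripper and pressed the fingertips' side on the dial's +y rim with about 9 N. I then drew it about 20 mm along +x, which turned the dial clockwise, and backed straight off.
- **Dial:** during the stroke, the pointer read about 0.41 rad at 12 mm of travel, then about 0.66 rad at the end. After release, the top picture shows it along the stirrer's +x, in line with the first-speed mark.
- **Other things:** by eye, the knob, jug and jar are where they were in the first top picture, and so is the flask.
- **Hand:** it finished about 0.15 m above the table beside the stirrer, well clear of the jug, with the force reading at noise level (under 1 N).
- **Detection errors:** in the first top picture, the network labelled the large dial `knob_base` and found no `dial_base`. I took the dial's position from the pictures instead, and the two views agreed within 2 mm.

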